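# Inspect the rivet hole of a sheath plate under the reading loupe

### The arm

A 6-joint arm with a two-finger parallel gripper is mounted at the origin on the work surface. World frame = base frame: x ahead of the robot, y to its left, z up, the work surface at z = 0. Lengths are in m, angles in rad, forces in N, time in s.
With the tool pointing down it reaches from about 0.425 to 0.95 m from the base axis. Payload 3.5 kg.
Tool frame: the origin (TCP) lies on the centre line of the jaws, within the pads' length; the fingertips stand 17 mm ahead of it and the grasp point (between the pads) lies 2 mm behind it; z points along the fingers, y is the line along which they close (so a half turn about z gives the same grasp; the last joint's range is limited). The gripper opens to 85 mm and grips with 20 to 120 N. Pads are 22 mm wide; open, the fingers measure 114 mm over their backs; the gripper's body (76 mm by 85 mm) begins 54 mm behind the grasp point. The pads swing forward as they close: fully open they stand 13 mm farther back than shut.
Start: joints at [0.955, 0.286, 1.577, -0, 1.279, -0.15], TCP at [0.303, 0.603, 0.248] pointing down, gripper open.
Joint ranges: [-2.77, 2.77], [-0.9, 2.22], [0.21, 2.48], [-1.53, 4.67], [0.24, 2.81], [-2.84, 2.84]. Speed limits (rad/s): [2.79, 2.79, 3.14, 3.14, 3.14, 3.14].

### API

Orientations are given as a unit quaternion [w, x, y, z].
In Python, from workcell import ctrl, capture, camera_info, boxes_of gives the robot as it stands.
- The arm moves only by the tool move_arm, never from a script. Its argument "increments" is text: rows parted by semicolons, each of 7 numbers parted by spaces: the shift along the world's x, y, z in units of 0.1 m (1.0 is 0.1 m), then the turn, a rotation vector about the world's x, y, z in units of 180 degrees (1.0 is 180 degrees), then the opening, from 0 (shut) to 1 (fully open). A call has exactly 8 rows; each row is the pose to reach, as a shift and turn from the pose commanded when the call began, turning the shorter way round; what a row does not reach only later rows make up. A row lasts 1/10 s, in which the tool goes at most 50 mm and 8.59 degrees, less where a joint would pass 70% of its speed; a pose out of reach is approached as far as the arm can. A call with a number of a shift or a turn outside -1 to 1 is refused whole. A call with a gripper value outside its range is refused whole. The fingers move at their own pace and stop on an object; the grip force is fixed at half the most. Time passes only in rows, so rows that repeat a pose let the fingers close, or fill a call up. It gives the time, the measured TCP pose, the force, the opening and the grip force at its end, in the units of the state.
- ctrl.get_obs(): the state, without advancing time (a new reading comes with each control period).
- capture(name): name is "scene" or "top" or "wrist"; returns (picture, depth): 384x512x3 uint8, red, green, blue; 384x512 float32, m along the optical axis (not along the pixel's ray), 0 where there is no reading.
- camera_info(name): a dict with "fx", "fy", "cx", "cy" (pixels), "k1" (the pictures are not rectified: a ray, as slopes to the right and down, at radius r is drawn at 1 + k1 r^2 times it, then the intrinsics apply), "rvec" (rotation vector, rad) and "tvec" (3), from world to camera coordinates, as OpenCV has them. Camera axes: x right, y down, z forward; pixel columns grow to the right and rows downward; lengths in m; the calibration is good to about 2 mm. A picture is of the moment at which its call begins: read the wrist's pose just before it. camera_info takes no time and is no camera call; for the wrist camera it gives the pose at the moment of the call.
- ctrl.close_job(): hands the job in; it is judged then, once.
Trained networks look in the newest picture that a camera, given by its name, has taken for a name from the list of things; names that differ only in an ending like _2 or _b are one class to them, and where a whole thing is asked for, a point or a joint stands for the part that bears it (a point fixed in the world has none). Each returns a list of dicts, best first, with "p" (0 to 1); they miss things now and then, are a little off and sometimes report something else, mostly with a low value. They report only what shows in the picture. A call takes as long as a camera call.
- boxes_of(camera, label): "at" ([column, row] as shares, 0 to 1, of the picture: columns of its width, rows of its height, amid what is visible of it).
The state is a dict: "time": time; "joint_pos": joint angles; "joint_vel": joint speeds; "tau": joint torques, N m; "tcp_pos": TCP position; "ee_rot": TCP orientation; "force": force on the tool from outside, world axes, zero at the start; "torque": the same for the moment, N m; "width": opening from 0.0 (shut) to 1.0 (fully open); "grip_force": force on a finger pad.
Only numpy, scipy, OpenCV 4.12 (cv2) and the standard library are available. Lean on these libraries where they do the work, as an engineer would, in place of code of your own. Each camera call takes 0.05 s, during which the arm holds its last target. There are 200 camera calls.

### The job

On the inspection slide, push the carriage along its bed by its upright fin until the hole in the clamped steel plate lies straight in front of the nose of the height gauge's foot, and leave it there. Then pick up the reading loupe by its handle and hold it level, with the lens centred over that hole and the middle of the lens rim at the height of the gauge's brass pointer, clear of everything else. Finish while still holding the loupe there, steady, and leave the pointer and the other things on the bench where they are.

Things in the scene. Friction and masses are not known exactly. Their poses are not given: they have to be found in the camera images.
- bed: Inspection slide's fixed aluminium bed, 195 mm (its x) by 280 mm (its y), 12 mm thick, screwed down on the green cutting mat, whose top is at z = 3 mm. Origin: underside, on the track's centre line. The carriage slides along the bed's y; x points from the fin's side to the gauge's side, z up. Its place and yaw vary.
- carriage (a joint): Position of the carriage along the bed's +y, in m, 0 to 0.14; at 0 the hole is 70 mm to the -y side of the bed's origin, at 0.07 level with it. Slides with about 1.5 N of friction and stays where left.
- hole (a point): Centre of the plate's only hole (10 mm dark disc) on the plate's upper face, 30 mm above the bed's underside, in the middle of the carriage, and moving with it. The carriage is a dark steel block 64 x 64 mm, top 27 mm above the bed's underside; on it the steel sheath plate, 58 x 36 mm with a rounded end, under two brass clamps (highest point 37 mm above the bed's underside).
- fin_top (a point): Centre of the top of the carriage's black plastic fin, 67 mm to the bed's -x side of the hole, on an arm from the block, and 57 mm above the bed's underside. The fin is 24 mm along the bed's x, 14 mm along the bed's y and 38 mm tall, free on both y sides; its arm beneath is as thick (14 mm) and begins 34 mm below the fin's top.
- gauge: Height gauge, fixed on the bed's upper face 80 mm to the +x side of the track's centre line, at a place along y that varies, with the bed's yaw. Grey foot 30 x 34 mm, 18 mm tall, with a wedge nose pointing to the track (-x); steel rod of 10 mm diameter to 193 mm above its origin. Origin: centre of the foot's underside. The nose's line is y = 0 of this frame: the hole belongs on it.
- mark_tip (a point): Tip of the brass pointer on the gauge rod's collar (collar 20 mm across and 12 mm tall): it marks the focal height. The tip is 27 mm from the rod's axis towards the track, so 53 mm from the hole when the hole is in line. The collar's height varies between starts (tip 110 to 170 mm above the bench top) and holds by friction (15 N).
- loupe: Reading loupe lying flat on the mat, about 120 g, level when its z is up. Origin: on the underside of its wooden handle, beneath its balance point, where it is best gripped. x runs along the handle to the lens, z up. The handle is 18 mm wide and 18 mm tall, with flat sides, from x = -75 to +35 mm; then a short ferrule and the rim.
- lens (a point): Centre of the loupe's lens, in the middle of the rim's height: 75 mm along the loupe's x from its origin and 6 mm above its underside. Its z is the lens's axis. The rim is dark steel, 68 mm across and 12 mm tall (loupe's z 0 to 12 mm), around a clear lens.
- rule: Bystander: steel rule 160 x 19 x 2 mm lying just beyond the task's things. Origin: centre of underside.
- tin: Bystander: small open aluminium tin of rivets, 42 mm across, 18 mm tall, near the bed's -x edge, on its +y side. Origin: centre of underside.
- shackle: Bystander: small U-shaped dark steel shackle 44 x 30 mm, 6 mm thick, lying near the bed's -x edge, on its -y side. Origin: centre of underside.
- anvil: Bystander: brass rivet-setting anvil, 36 mm across, 12 mm tall, about 50 mm past the end of the loupe's handle. Origin: centre of underside.

How it is judged:
By the outcome, as a careful person would: the job done as asked, in the order asked, and still so for the second after the job is handed in, while the arm keeps its last pose, push and grip.
It also fails if it takes over 61 s, if anything falls off the work surface, if the arm or the gripper's body presses on something with over 40 N, if the wrist force passes 120 N, or if a joint passes its speed limit or range.

## Working session

There is one attempt and no reset: what is moved stays moved. The work goes in short steps, Python scripts to look and compute and a tool call to move; the robot and the scene stay as the last step left them, time stands still between calls to the robot, and variables do not carry over. Pictures are saved under pics/ and viewed, at most 13 in all, crops included, and the job is handed in when it is done.

Besides the shell and the picture viewer there is one more tool, called after "Call:" as name(argument=value, ...), one argument or row to a line, values as JSON. move_arm: Moves the arm, as the interface text tells. Its arguments: {"type":"object","properties":{"increments":{"type":"string"}},"required":["increments"]}

```bash
mkdir -p pics
cat > h.py <<'E'
import numpy as np, cv2
from workcell import ctrl, capture, camera_info, boxes_of
def cam(n):
    c=camera_info(n); R=cv2.Rodrigues(np.array(c["rvec"],float))[0]; return c,R,np.array(c["tvec"],float)
def ray(ci,u,v):
    c,R,t=ci; K=np.array([[c["fx"],0,c["cx"]],[0,c["fy"],c["cy"]],[0,0,1.]])
    p=cv2.undistortPoints(np.array([[[u,v]]],float),K,np.array([c["k1"],0,0,0.]))[0,0]
    return -R.T@t, R.T@np.array([p[0],p[1],1.])
def atz(ci,u,v,z):
    o,d=ray(ci,u,v); return o+d*(z-o[2])/d[2]
def atd(ci,u,v,dep):
    o,d=ray(ci,u,v); return o+d*dep
def proj(ci,P):
    c,R,t=ci; q=R@np.array(P,float)+t; x,y=q[:2]/q[2]; s=1+c["k1"]*(x*x+y*y)
    return np.array([c["fx"]*x*s+c["cx"],c["fy"]*y*s+c["cy"]])
def tri(rs):
    A=np.zeros((3,3));b=np.zeros(3)
    for o,d in rs:
        d=d/np.linalg.norm(d);M=np.eye(3)-np.outer(d,d);A+=M;b+=M@o
    return np.linalg.solve(A,b)
E
python3 - <<'E'
from h import *
np.set_printoptions(precision=4,suppress=True)
for n in ["top","scene"]:
    im,d=capture(n); cv2.imwrite(f"pics/{n}0.png",cv2.resize(im[:,:,::-1],(800,600),interpolation=cv2.INTER_CUBIC)); np.savez(f"{n}0",im=im,d=d)
    ci=cam(n); print(n,ci[0]["fx"],-ci[1].T@ci[2])
    for l in ["bed","carriage","hole","fin_top","gauge","mark_tip","loupe","lens","rule","tin","shackle","anvil"]:
        for b in boxes_of(n,l)[:2]:
            u,v=b["at"][0]*512,b["at"][1]*384
            dd=d[min(int(v),383),min(int(u),511)]
            print(l,round(b["p"],2),round(u,1),round(v,1),atd(ci,u,v,dd) if dd>0 else None)
print(ctrl.get_obs())
E
```

```text
top 370.441687972229 [0.4671 0.0035 0.8088]
bed 0.79 327.8 191.6 [ 0.6016 -0.1716  0.0156]
bed 0.17 259.4 122.4 [ 0.7654 -0.025   0.006 ]
carriage 0.65 354.1 189.7 [ 0.6022 -0.2257  0.0321]
hole 0.59 352.5 190.6 [ 0.5999 -0.2216  0.0339]
fin_top 0.72 354.3 188.9 [ 0.6038 -0.226   0.0329]
gauge 0.62 330.4 152.3 [ 0.6855 -0.1779  0.034 ]
mark_tip 0.48 336.7 143.9 [ 0.6685 -0.1632  0.1514]
loupe 0.83 193.2 197.5 [0.5939 0.1228 0.0093]
lens 0.78 194.1 201.1 [0.5858 0.1205 0.0103]
rule 0.77 259.3 122.2 [ 0.766  -0.0248  0.0061]
tin 0.86 297.5 263.2 [ 0.4485 -0.1007  0.0062]
anvil 0.48 183.2 290.0 [0.3977 0.1415 0.0152]
scene 371.1643007948503 [ 0.7915 -0.3241  0.721 ]
bed 0.91 216.3 283.3 [ 0.6104 -0.2029  0.0358]
carriage 0.94 206.1 290.7 [ 0.6037 -0.2244  0.0351]
carriage 0.36 240.4 127.4 [0.4074 0.1338 0.0167]
hole 0.55 204.8 290.4 [ 0.6007 -0.225   0.0323]
hole 0.2 218.6 281.5 [ 0.6127 -0.1985  0.0395]
fin_top 0.9 204.7 288.0 [ 0.5988 -0.2224  0.0364]
gauge 0.73 255.6 281.0 [ 0.667  -0.1566  0.0369]
mark_tip 0.7 188.3 205.2 [ 0.4442 -0.1013  0.0068]
mark_tip 0.54 259.3 268.4 [ 0.6825 
[... 222 characters left out ...]
2.6 [ 0.7689 -0.0244  0.0074]
tin 0.86 188.1 205.3 [ 0.444  -0.1017  0.0068]
tin 0.23 219.1 281.5 [ 0.6105 -0.1959  0.0285]
shackle 0.41 143.0 275.0 [ 0.4749 -0.2694  0.0035]
anvil 0.69 240.8 129.2 [0.4106 0.1312 0.0147]
{'time': 1.3, 'joint_pos': array([ 0.955 ,  0.2863,  1.5767,  0.    ,  1.2786, -0.15  ]), 'joint_vel': array([-0.0005, -0.0001,  0.0002, -0.0013, -0.001 ,  0.0007]), 'tau': array([  0.0001, -40.5943, -29.2941,  -0.0001,   0.0005,  -0.    ]), 'tcp_pos': array([0.3031, 0.6031, 0.2483]), 'ee_rot': array([-0.    ,  0.2308,  0.973 ,  0.    ]), 'force': array([ 0.4817, -0.1958, -0.3827]), 'torque': array([-0.0085,  0.0451,  0.0117]), 'grip_force': 0.0, 'width': 0.9968418802250912}
```

View pics/top0.png

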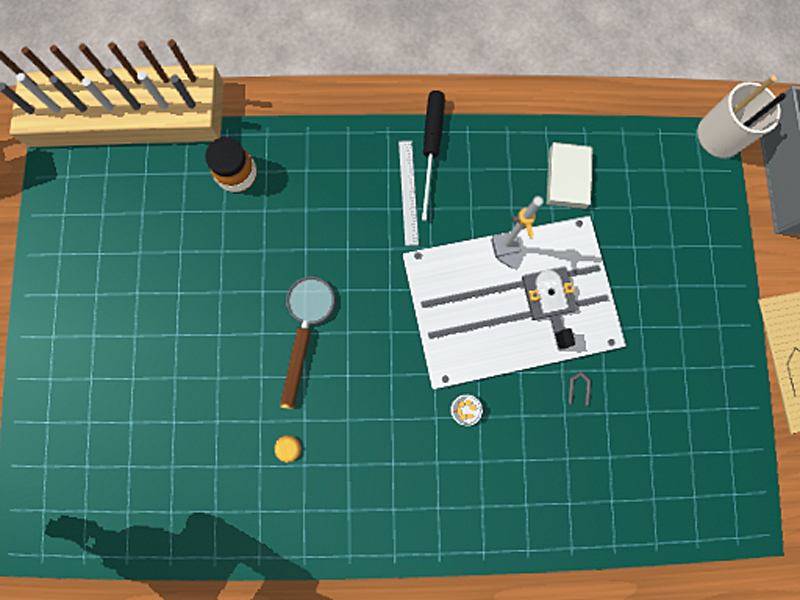

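View pics/scene0.png

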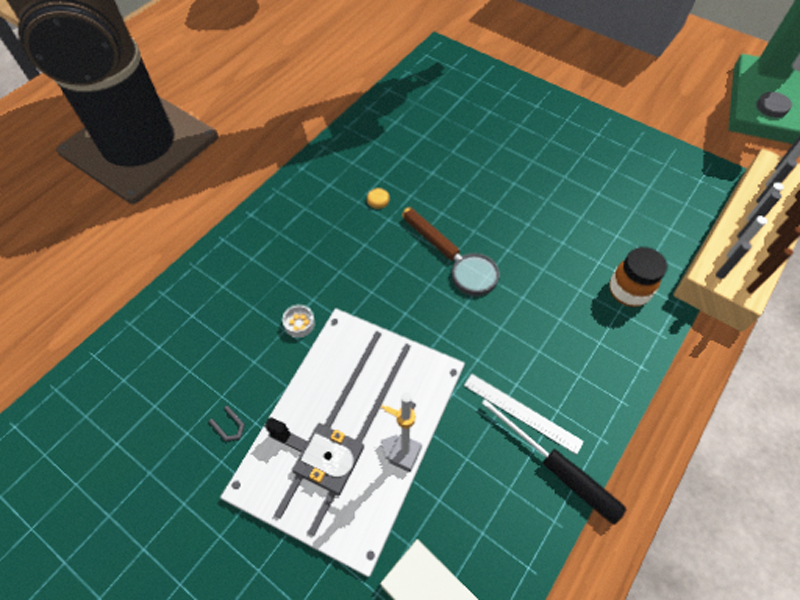

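The top view shows the hole at (551,292), fin top (565,338), gauge foot (508,250), brass pointer about (526,220), loupe lens (311,301) and handle end (288,408). The scene view agrees. The carriage must go towards +y.

Run:
```python
from h import *
np.set_printoptions(precision=4,suppress=True)
ct,cs=cam("top"),cam("scene"); s=.64
pt=dict(c1=(403,253),c2=(588,217),c3=(625,346),c4=(433,389),hole=(551,292),fin=(565,338),tip=(527,236),lens=(311,301),hend=(288,406),nose=(517,268),rodtop=(537,201))
ps=dict(c1=(464,363),c2=(371,577),c3=(220,497),c4=(336,310),hole=(328,456),fin=(277,430),tip=(384,408),lens=(475,273),hend=(406,210),nose=(388,462),rodtop=(407,402))
for k in pt:
    a,b=ray(ct,pt[k][0]*s,pt[k][1]*s),ray(cs,ps[k][0]*s,ps[k][1]*s)
    P=tri([a,b]); print(k,P, proj(ct,P)/s-pt[k],proj(cs,P)/s-ps[k])
im=np.load("top0.npz")["im"]; hsv=cv2.cvtColor(im,cv2.COLOR_RGB2HSV)
for n,ci in (("top",ct),("scene",cs)):
    im=np.load(n+"0.npz")["im"]; hsv=cv2.cvtColor(im,cv2.COLOR_RGB2HSV)
    m=((hsv[...,1]<50)&(hsv[...,2]>80)).astype(np.uint8)
    m=cv2.morphologyEx(m,cv2.MORPH_CLOSE,np.ones((5,5)))
    _,lab=cv2.connectedComponents(m); sd=(215,170) if 0 else None
    u,v=(np.array(pt['c4'] if n=="top" else ps['c4'])*s).astype(int); u+=4 if n=="top" else 2; v-= 8 if n=="top" else -10
    cs_=cv2.findContours((lab==lab[v,u]).astype(np.uint8),0,1)[0]; c=max(cs_,key=cv2.contourArea)[:,0]
    W=np.array([atz(ci,x,y,.015)[:2] for x,y in c],np.float32); print(n,cv2.minAreaRect(W))
```

```text
c1 [ 0.6711 -0.0192  0.0145] [-0.3828 -0.4166] [-0.5976  0.1023]
c2 [ 0.7255 -0.292   0.0068] [-0.8359 -0.7475] [-1.4819  0.2403]
c3 [ 0.5334 -0.3297  0.0134] [-0.3782 -0.2804] [-0.5763  0.0803]
c4 [ 0.4808 -0.0562  0.0104] [-0.8564 -0.8276] [-1.1546  0.1256]
hole [ 0.6092 -0.2222  0.0319] [-0.5942 -0.5204] [-0.9192  0.126 ]
fin [ 0.5434 -0.2353  0.0418] [-0.1478 -0.1217] [-0.2171  0.0263]
tip [ 0.6556 -0.1657  0.1456] [0.6655 0.6278] [ 1.0504 -0.1593]
lens [0.6053 0.1109 0.0113] [-0.7677 -0.8442] [-1.0776  0.215 ]
hend [0.461  0.1391 0.0231] [-0.6336 -0.6604] [-0.7851  0.1316]
nose [ 0.6583 -0.1818 -0.0107] [-3.7195 -3.7462] [-6.1535  0.718 ]
rodtop [ 0.6814 -0.1644  0.2005] [-0.3015 -0.2983] [-0.4977  0.075 ]
top ((0.6722877025604248, -0.16819176077842712), (0.36191877722740173, 0.2977665662765503), 5.107006072998047)
scene ((0.6557596921920776, -0.1633525937795639), (0.4249705970287323, 0.28193315863609314), 11.111178398132324)
```

Call:
move_arm(
  increments="0.05 -0.125 0.01 0 0 0.004 1; 0.1 -0.25 0.02 0 0 0.008 1; 0.15 -0.375 0.03 0 0 0.012 1; 0.2 -0.5 0.04 0 0 0.016 1; 0.25 -0.625 0.06 0 0 0.02 1; 0.3 -0.75 0.08 0 0 0.022 1; 0.35 -0.875 0.09 0 0 0.024 1; 0.4 -1 0.1 0 0 0.026 1",
)

```text
time: 2.1
tcp_pos: [0.3436, 0.5019, 0.2585]
ee_rot: [0.0, 0.191, 0.982, 0.0]
force: [-0.5, 0.4, 0.5]
width: 0.998
grip_force: 0.0
```

Call:
move_arm(
  increments="0.05 -0.125 0.01 0 0 0.004 1; 0.1 -0.25 0.02 0 0 0.008 1; 0.15 -0.375 0.03 0 0 0.012 1; 0.2 -0.5 0.04 0 0 0.016 1; 0.25 -0.625 0.06 0 0 0.02 1; 0.3 -0.75 0.08 0 0 0.022 1; 0.35 -0.875 0.09 0 0 0.024 1; 0.4 -1 0.1 0 0 0.026 1",
)

```text
time: 2.9
tcp_pos: [0.3835, 0.4021, 0.2685]
ee_rot: [0.0, 0.15, 0.989, 0.0]
force: [0.1, -0.7, 0.4]
width: 1.0
grip_force: 0.0
```

Call:
move_arm(
  increments="0.05 -0.125 0.01 0 0 0.004 1; 0.1 -0.25 0.02 0 0 0.008 1; 0.15 -0.375 0.03 0 0 0.012 1; 0.2 -0.5 0.04 0 0 0.016 1; 0.25 -0.625 0.06 0 0 0.02 1; 0.3 -0.75 0.08 0 0 0.022 1; 0.35 -0.875 0.09 0 0 0.024 1; 0.4 -1 0.1 0 0 0.026 1",
)

```text
time: 3.7
tcp_pos: [0.4234, 0.302, 0.2784]
ee_rot: [0.0, 0.11, 0.994, -0.0]
force: [-0.9, -0.7, -0.4]
width: 0.999
grip_force: 0.0
```

Call:
move_arm(
  increments="0.05 -0.125 0.01 0 0 0.004 1; 0.1 -0.25 0.02 0 0 0.008 1; 0.15 -0.375 0.03 0 0 0.012 1; 0.2 -0.5 0.04 0 0 0.016 1; 0.25 -0.625 0.06 0 0 0.02 1; 0.3 -0.75 0.08 0 0 0.022 1; 0.35 -0.875 0.09 0 0 0.024 1; 0.4 -1 0.1 0 0 0.026 1",
)

```text
time: 4.5
tcp_pos: [0.4633, 0.202, 0.2884]
ee_rot: [0.0, 0.069, 0.998, -0.0]
force: [-0.3, 0.1, 0.1]
width: 1.0
grip_force: 0.0
```

Call:
move_arm(
  increments="0.05 -0.125 0.01 0 0 0.004 1; 0.1 -0.25 0.02 0 0 0.008 1; 0.15 -0.375 0.03 0 0 0.012 1; 0.2 -0.5 0.04 0 0 0.016 1; 0.25 -0.625 0.06 0 0 0.02 1; 0.3 -0.75 0.08 0 0 0.022 1; 0.35 -0.875 0.09 0 0 0.024 1; 0.4 -1 0.1 0 0 0.026 1",
)

```text
time: 5.3
tcp_pos: [0.5031, 0.1021, 0.2984]
ee_rot: [0.0, 0.029, 1.0, 0.0]
force: [1.3, -0.2, 0.6]
width: 0.999
grip_force: 0.0
```

```bash
cat > look.py <<'E'
import sys
from h import *
np.set_printoptions(precision=4,suppress=True)
n=sys.argv[1]; ci=cam("wrist"); im,d=capture("wrist")
cv2.imwrite(f"pics/{n}.png",cv2.resize(im[:,:,::-1],(800,600),interpolation=cv2.INTER_CUBIC)); np.savez(n,im=im,d=d,R=ci[1],t=ci[2],c=np.array([ci[0]]),allow_pickle=True)
o=ctrl.get_obs(); print(o["time"],o["tcp_pos"],o["ee_rot"],o["force"],"cam",-ci[1].T@ci[2],"fwd",ci[1][2])
for l in sys.argv[2:]:
    for b in boxes_of("wrist",l)[:2]:
        u,v=b["at"][0]*512,b["at"][1]*384; dd=d[min(int(v),383),min(int(u),511)]
        print(l,round(b["p"],2),round(u/.64),round(v/.64),atd(ci,u,v,dd) if dd>0 else None)
E
python3 look.py w1 loupe lens anvil
```

```text
5.35 [0.5039 0.1006 0.2986] [ 0.0005  0.0291  0.9996 -0.0007] [ 0.3023 -0.7567 -0.2189] cam [0.4288 0.1063 0.4246] fwd [ 0.2951 -0.0163 -0.9553]
loupe 0.87 438 324 [0.5841 0.1299 0.0151]
lens 0.86 430 327 [0.5886 0.1221 0.012 ]
lens 0.17 45 242 [ 0.4793 -0.2562  0.0036]
anvil 0.8 446 135 [0.4022 0.1436 0.0151]
```

View pics/w1.png

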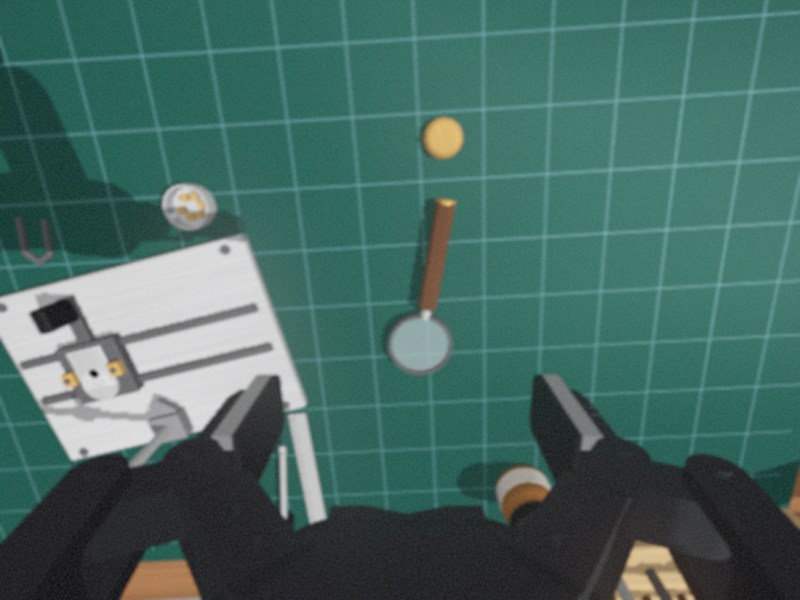

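The lens is at (420,344), the handle end at (446,202) and the anvil at (443,137), with the carriage on the left at about (95,373). Going on to the bed.

Call:
move_arm(
  increments="0 -0.125 0 0 0 0.004 1; 0 -0.25 0 0 0 0.008 1; 0 -0.375 0 0 0 0.012 1; 0 -0.5 0 0 0 0.016 1; 0 -0.625 0 0 0 0.02 1; 0 -0.75 0 0 0 0.022 1; 0 -0.875 0 0 0 0.024 1; 0 -1 0 0 0 0.027 1",
)

```text
time: 6.3
tcp_pos: [0.5028, 0.0033, 0.2982]
ee_rot: [-0.0, -0.014, 1.0, 0.0]
force: [0.5, 0.0, -0.9]
width: 1.003
grip_force: 0.0
```

Call:
move_arm(
  increments="0 -0.125 0 0 0 0.004 1; 0 -0.25 0 0 0 0.008 1; 0 -0.375 0 0 0 0.012 1; 0 -0.5 0 0 0 0.016 1; 0 -0.625 0 0 0 0.02 1; 0 -0.75 0 0 0 0.022 1; 0 -0.875 0 0 0 0.024 1; 0 -1 0 0 0 0.027 1",
)

```text
time: 7.1
tcp_pos: [0.503, -0.097, 0.2983]
ee_rot: [0.0, -0.057, 0.998, 0.0]
force: [-0.4, 0.6, 0.5]
width: 1.002
grip_force: 0.0
```

Call:
move_arm(
  increments="0 -0.15 0 0 0 0.005 1; 0 -0.3 0 0 0 0.01 1; 0 -0.45 0 0 0 0.015 1; 0 -0.6 0 0 0 0.02 1; 0 -0.75 0 0 0 0.023 1; 0 -0.9 0 0 0 0.026 1; 0 -0.9 0 0 0 0.026 1; 0 -0.9 0 0 0 0.026 1",
)

```text
time: 7.9
tcp_pos: [0.5031, -0.1866, 0.2982]
ee_rot: [-0.0, -0.097, 0.995, 0.0]
force: [-0.2, -0.2, 0.6]
width: 1.003
grip_force: 0.0
```

```bash
python3 look.py w2 hole fin_top mark_tip gauge
```

```text
7.95 [ 0.5031 -0.1863  0.2982] [-0.0001 -0.0969  0.9953  0.0003] [-0.5454  0.419   0.4938] cam [ 0.43   -0.2013  0.4243] fwd [ 0.2896  0.058  -0.9554]
hole 0.58 354 337 [ 0.5972 -0.2211  0.0343]
fin_top 0.67 353 337 [ 0.597  -0.2216  0.0343]
fin_top 0.6 391 499 [ 0.6707 -0.1653  0.1583]
mark_tip 0.54 395 496 [ 0.6705 -0.1626  0.1548]
gauge 0.79 397 432 [ 0.6745 -0.1625  0.0657]
```

View pics/w2.png

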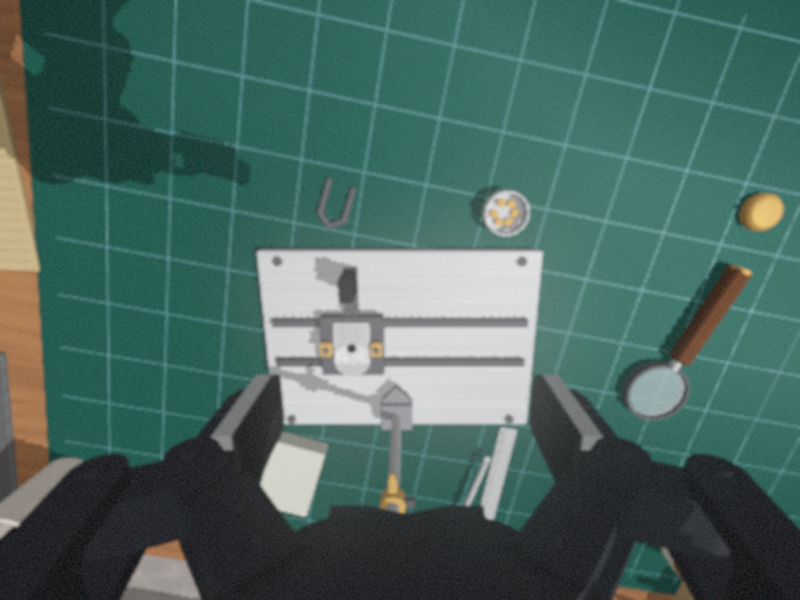

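Hole at (351,349), fin (347,285), nose apex (396,385), pointer tip (393,477); bed corners (257,250), (543,250), (527,425), (285,425).

Run:
```python
from h import *
np.set_printoptions(precision=4,suppress=True)
def ld(n):
    z=np.load(n+".npz",allow_pickle=True); return (z["c"][0],z["R"],z["t"]),z["im"]
ct,cs=cam("top"),cam("scene"); s=.64
w1,i1=ld("w1"); w2,i2=ld("w2")
print("hole",atz(w2,351*s,349*s,.033),tri([ray(w2,351*s,349*s),ray(ct,551*s,292*s),ray(cs,328*s,456*s)]))
print("tip",tri([ray(w2,393*s,477*s),ray(ct,527*s,236*s),ray(cs,384*s,408*s)]), tri([ray(w2,393*s,477*s),ray(cs,384*s,408*s)]))
for z in (.033,): print("nose top",atz(w2,396*s,385*s,z))
C=np.array([atz(w2,u*s,v*s,.015)[:2] for u,v in((257,250),(543,250),(527,425),(285,425))],np.float32); print(C,cv2.minAreaRect(C))
for a,b in((0,1),(3,2),(0,3),(1,2)):
    d=C[b]-C[a]; print(np.linalg.norm(d),np.degrees(np.arctan2(d[1],d[0])))
print("lens w1",atz(w1,420*s,344*s,.009),"w2",atz(w2,658*s,389*s,.009),tri([ray(w1,420*s,344*s),ray(w2,658*s,389*s)]))
print("hend w1",atz(w1,446*s,202*s,.012),"w2",atz(w2,740*s,268*s,.012),tri([ray(w1,446*s,202*s),ray(w2,740*s,268*s)]))
x0,y0=320,240
a=cv2.resize(i2[150:330,160:300,::-1],None,fx=4,fy=4,interpolation=cv2.INTER_CUBIC)[:600]
t=np.load("top0.npz")["im"][120:240,300:420,::-1]; t=cv2.resize(t,(480,480),interpolation=cv2.INTER_CUBIC)
b=np.load("scene0.npz")["im"][240:330,150:290,::-1]
cv2.imwrite("pics/c1.png",a)
```

```text
hole [ 0.6108 -0.2217  0.033 ] [ 0.6096 -0.2219  0.0338]
tip [ 0.6562 -0.1661  0.1492] [ 0.6562 -0.1675  0.1512]
nose top [ 0.6418 -0.17    0.033 ]
[[ 0.5331 -0.3289]
 [ 0.4793 -0.0551]
 [ 0.6723 -0.0162]
 [ 0.724  -0.2804]] ((0.6026628017425537, -0.17254453897476196), (0.19682404398918152, 0.2799548804759979), 11.103559494018555)
0.2790037 101.10355
0.2692065 101.07113
0.19696517 14.231749
0.19682635 11.380437
lens w1 [0.6079 0.1109 0.009 ] w2 [0.6042 0.1148 0.009 ] [0.6035 0.1108 0.015 ]
hend w1 [0.4619 0.1424 0.012 ] w2 [0.4595 0.1432 0.012 ] [0.4606 0.1423 0.0131]
```

View pics/c1.png

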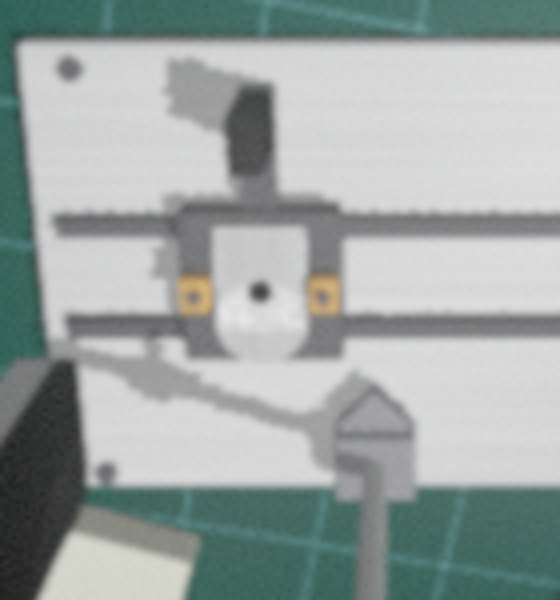

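Call:
move_arm(
  increments="0.1 -0.1 -0.1 0 0 0 0.4; 0.2 -0.2 -0.2 0 0 0 0.4; 0.3 -0.35 -0.3 0 0 0 0.4; 0.41 -0.48 -0.4 0 0 0 0.4; 0.41 -0.48 -0.5 0 0 0 0.4; 0.41 -0.48 -0.6 0 0 0 0.4; 0.41 -0.48 -0.75 0 0 0 0.4; 0.41 -0.48 -0.9 0 0 0 0.4",
)

```text
time: 8.95
tcp_pos: [0.5438, -0.2342, 0.2073]
ee_rot: [0.0, -0.097, 0.995, 0.0]
force: [0.9, 0.2, 0.0]
width: 0.399
grip_force: 0.0
```

Call:
move_arm(
  increments="0 0 -0.15 0 0 0 0.4; 0 0 -0.3 0 0 0 0.4; 0 0 -0.45 0 0 0 0.4; 0 0 -0.6 0 0 0 0.4; 0 0 -0.7 0 0 0 0.4; 0 0 -0.8 0 0 0 0.4; 0 0 -0.85 0 0 0 0.4; 0 0 -0.85 0 0 0 0.4",
)

```text
time: 9.75
tcp_pos: [0.5438, -0.2347, 0.1225]
ee_rot: [-0.001, -0.097, 0.995, 0.0]
force: [0.6, 0.6, -0.0]
width: 0.398
grip_force: 0.0
```

```bash
python3 look.py w3 hole gauge
```

```text
9.8 [ 0.5442 -0.235   0.1232] [-0.     -0.0968  0.9953  0.    ] [ 0.3872 -0.5365 -0.1315] cam [ 0.4709 -0.2494  0.2487] fwd [ 0.2888  0.0581 -0.9556]
hole 0.72 402 402 [ 0.5972 -0.227   0.0339]
gauge 0.48 462 493 [ 0.6576 -0.1765  0.0275]
```

View pics/w3.png

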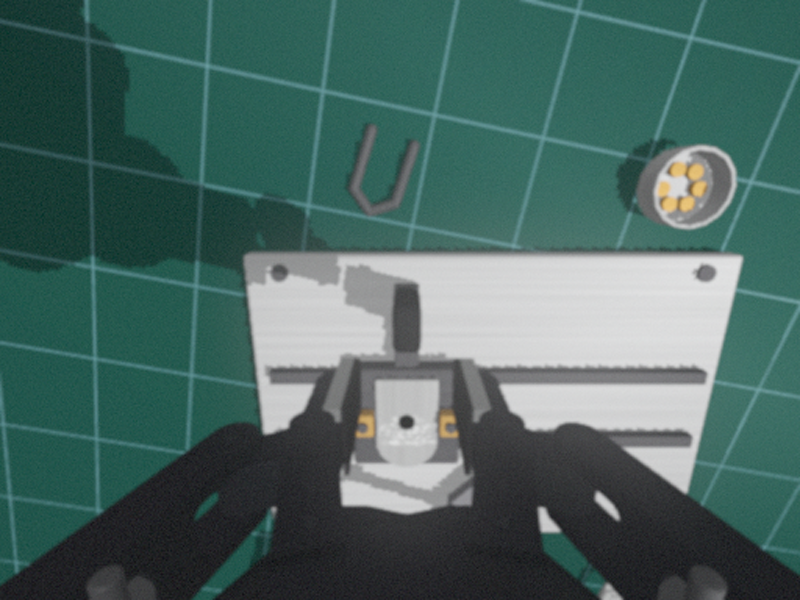

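The fin (405,315) is centred between the jaws (345 to 470). Descending, then pushing towards +y.

Call:
move_arm(
  increments="0 0 -0.15 0 0 0 0.4; 0 0 -0.3 0 0 0 0.4; 0 0 -0.42 0 0 0 0.4; 0 0 -0.54 0 0 0 0.4; 0 0 -0.62 0 0 0 0.4; 0 0 -0.66 0 0 0 0.4; 0 0 -0.67 0 0 0 0.4; 0 0 -0.67 0 0 0 0.4",
)

```text
time: 10.7
tcp_pos: [0.5444, -0.2351, 0.0565]
ee_rot: [0.0, -0.097, 0.995, -0.0]
force: [0.8, 0.2, 0.3]
width: 0.397
grip_force: 0.0
```

Call:
move_arm(
  increments="-0.013 0.07 0 0 0 0 0.4; -0.027 0.14 0 0 0 0 0.4; -0.043 0.22 0 0 0 0 0.4; -0.059 0.3 0 0 0 0 0.4; -0.073 0.37 0 0 0 0 0.4; -0.084 0.43 0 0 0 0 0.4; -0.093 0.475 0 0 0 0 0.4; -0.097 0.495 0 0 0 0 0.4",
)

```text
time: 11.5
tcp_pos: [0.5344, -0.1849, 0.0563]
ee_rot: [0.0, -0.097, 0.995, 0.0]
force: [0.5, -1.0, 0.8]
width: 0.402
grip_force: 0.8
```

```bash
python3 look.py w4 hole gauge
python3 - <<'E'
from h import *
a=capture("scene")[0][220:350,130:300,::-1]; b=capture("top")[0][120:240,270:420,::-1]
np.save("s4",capture("scene")[0]);
cv2.imwrite("pics/c4.png",np.hstack([cv2.resize(a,(400,306),interpolation=cv2.INTER_CUBIC),cv2.resize(b,(400,306),interpolation=cv2.INTER_CUBIC)]))
w=cv2.imread("pics/w4.png")[250:,200:600]; cv2.imwrite("pics/c4.png",np.vstack([cv2.imread("pics/c4.png")[:,:800],cv2.resize(w,(800,294))if 0 else np.hstack([cv2.resize(w[:294],(400,294)),np.zeros((294,400,3),np.uint8)])]))
E
```

```text
11.55 [ 0.5342 -0.1847  0.0562] [-0.0002 -0.097   0.9953  0.0002] [ 0.2472 -0.1175  0.0463] cam [ 0.4613 -0.1995  0.1825] fwd [ 0.2899  0.0576 -0.9553]
hole 0.7 390 446 [ 0.5716 -0.1844  0.0312]
```

View pics/c4.png

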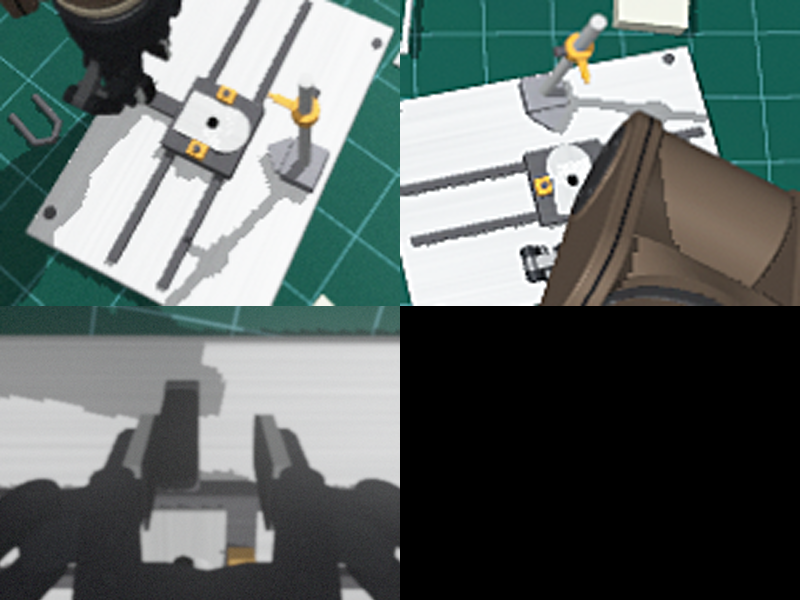

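Fin is against the left finger. The scene crop shows the hole at (212,123), the top crop at (572,180). Working out how far it has gone.

```bash
cat > hole.py <<'E'
from h import *
np.set_printoptions(precision=4,suppress=True)
y=np.array([-.1925,.9813])
def dark(im,u,v,r=5):  # sub-pixel dark disc centre
    g=cv2.resize(cv2.cvtColor(im,cv2.COLOR_RGB2GRAY)[v-r:v+r+1,u-r:u+r+1].astype(np.float32),None,fx=8,fy=8,interpolation=cv2.INTER_CUBIC)
    w=np.clip(.5*(np.median(g)+g.min())-g,0,None); yy,xx=np.mgrid[:g.shape[0],:g.shape[1]]
    return u-r+((xx*w).sum()/w.sum()+.5)/8-.5, v-r+((yy*w).sum()/w.sum()+.5)/8-.5
def yb(n,im,u,v):
    p=dark(im,u,v); P=atz(cam(n),*p,.033); print(n,np.array(p),P,"yb",P[:2]@y); return P
E
python3 - <<'E'
from hole import *
yb("scene",np.load("scene0.npz")["im"],210,292)
yb("scene",np.load("s4.npy"),220,272)
yb("top",np.load("top0.npz")["im"],353,187)
yb("top",capture("top")[0],334,191)
E
```

```text
scene [209.4669 291.2408] [ 0.6089 -0.2212  0.033 ] yb -0.33429569957663874
scene [219.9055 271.5798] [ 0.6009 -0.1811  0.033 ] yb -0.2933992439240438
top [352.2986 186.4911] [ 0.6091 -0.2219  0.033 ] yb -0.33503622754571316
top [336.0051 191.9215] [ 0.5977 -0.1856  0.033 ] yb -0.29718929451541626
```

Call:
move_arm(
  increments="-0.002 0.01 0 0 0 0 0.4; -0.004 0.02 0 0 0 0 0.4; -0.006 0.03 0 0 0 0 0.4; -0.008 0.039 0 0 0 0 0.4; -0.008 0.039 0 0 0 0 0.4; -0.004 0.02 0 0 0 0 0.4; 0.002 -0.01 0 0 0 0 0.4; 0.008 -0.04 0 0 0 0 0.4",
)

```text
time: 12.65
tcp_pos: [0.5354, -0.1896, 0.0565]
ee_rot: [0.0, -0.097, 0.995, 0.0]
force: [-1.7, 0.7, -0.3]
width: 0.4
grip_force: 0.0
```

Call:
move_arm(
  increments="0 0 0.1 0 0 0 0.4; 0 0 0.2 0 0 0 0.4; 0 0 0.3 0 0 0 0.4; 0 0 0.4 0 0 0 0.4; 0 0 0.55 0 0 0 0.4; 0 0 0.7 0 0 0 0.4; 0 0 0.85 0 0 0 0.4; 0 0 1 0 0 0 0.4",
)

```text
time: 13.45
tcp_pos: [0.5354, -0.1894, 0.158]
ee_rot: [0.0, -0.097, 0.995, -0.0]
force: [0.1, -0.0, 0.3]
width: 0.4
grip_force: 0.0
```

Call:
move_arm(
  increments="-0.1 0 0.1 0 0 0 0.6; -0.2 0 0.2 0 0 0 0.8; -0.3 0 0.3 0 0 0 1; -0.4 0 0.4 0 0 0 1; -0.4 0 0.5 0 0 0 1; -0.4 0 0.6 0 0 0 1; -0.4 0 0.7 0 0 0 1; -0.4 0 0.7 0 0 0 1",
)

```text
time: 14.25
tcp_pos: [0.4964, -0.19, 0.2286]
ee_rot: [0.002, -0.097, 0.995, -0.001]
force: [0.6, -0.4, 0.2]
width: 0.997
grip_force: 0.0
```

```bash
python3 look.py w5 hole gauge mark_tip
python3 - <<'E'
from hole import *
s=capture("scene")[0]; np.save("s5",s); yb("scene",s,222,270)
z=np.load("w5.npz",allow_pickle=True); w=(z["c"][0],z["R"],z["t"])
u=proj(w,[.6018,-.176,.033]); print("exp hole px",u)
v0,u0=int(u[1])-60,int(u[0])-60; print("crop off",u0,v0)
cv2.imwrite("pics/c5.png",cv2.resize(z["im"][v0:v0+120,u0:u0+130,::-1],None,fx=5,fy=5,interpolation=cv2.INTER_CUBIC)[:600])
E
```

```text
14.3 [ 0.496  -0.1897  0.2274] [ 0.0008 -0.0969  0.9953 -0.0006] [-0.8157  0.5677 -0.5085] cam [ 0.423  -0.2043  0.3545] fwd [ 0.293   0.0556 -0.9545]
hole 0.71 398 378 [ 0.591  -0.179   0.0338]
gauge 0.82 395 460 [ 0.6722 -0.1663  0.0342]
gauge 0.47 392 375 [ 0.5896 -0.1841  0.0341]
scene [220.694  269.9582] [ 0.6001 -0.1778  0.033 ] yb -0.2899766977523606
exp hole px [255.4196 249.088 ]
crop off 195 189
```

View pics/c5.png

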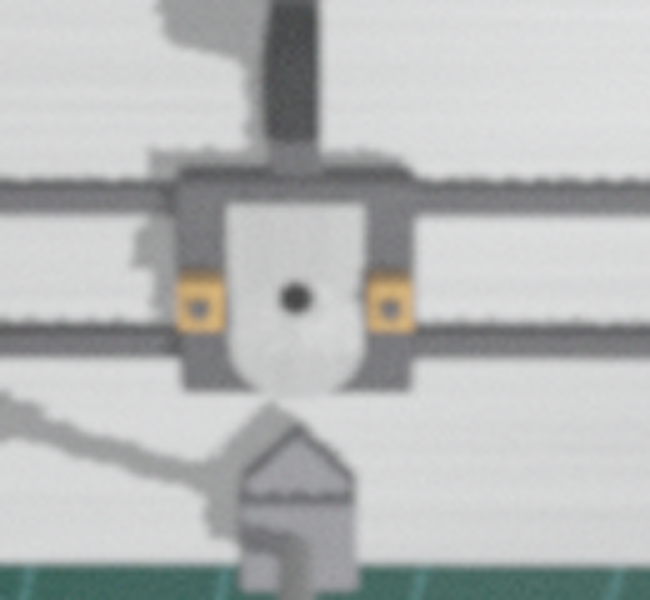

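Crop: hole at (295,298), nose apex (297,428), wedge base edges 240 and 354, so nearly in line.

Run:
```python
from hole import *
z=np.load("w5.npz",allow_pickle=True); w=(z["c"][0],z["R"],z["t"]); off=np.array([195,189])
for n,p in dict(hole=(295,298),nose=(297,428),wl=(240,497),wr=(354,497),cl=(178,380),cr=(412,380)).items():
    P=atz(w,*(off+np.array(p)/5),.033 if n[0]!='c' else .03); print(n,P,P[:2]@y,P[:2]@[.9813,.1925])
# loupe: rim centre and handle axis from w1 w2
for n,u,v in (("w1",420,344),("w2",658,389)):
    z=np.load(n+".npz",allow_pickle=True); w=(z["c"][0],z["R"],z["t"]); hsv=cv2.cvtColor(z["im"],cv2.COLOR_RGB2HSV)
    m=((hsv[...,0]<85)&(hsv[...,1]>120)&(hsv[...,0]>60)).astype(np.uint8)
    x0,y0=int(u*.64)-32,int(v*.64)-32
    b=1-m[y0:y0+64,x0:x0+64]; cnt=max(cv2.findContours(cv2.morphologyEx(b,cv2.MORPH_OPEN,np.ones((9,9))),0,1)[0],key=cv2.contourArea)
    e=cv2.fitEllipse(cnt); c=np.array(e[0])+[x0,y0]; print(n,c/.64,e[1],atz(w,*c,.009))
    br=((hsv[...,0]<14)&(hsv[...,1]>90)&(hsv[...,2]<160)).astype(np.uint8); br[:,:int((u-40)*.64)]=0; br[int(v*.64):]=0; br[:,int((u+110)*.64):]=0; br[:int((v-150)*.64)]=0
    k,l,st,ce=cv2.connectedComponentsWithStats(br); i=1+st[1:,4].argmax()
    r=cv2.minAreaRect(np.argwhere(l==i)[:,::-1].astype(np.float32)); bx=cv2.boxPoints(r); print(st[i],[atz(w,*q,.015)[:2] for q in bx], atz(w,*ce[i],.015))
```

```text
hole [ 0.6015 -0.178   0.033 ] -0.2904397000029782 0.5559425708596246
nose [ 0.6407 -0.17    0.033 ] -0.29011500590814554 0.5959659788138709
wl [ 0.6657 -0.1814  0.033 ] -0.3061637657601862 0.618330852977711
wr [ 0.6595 -0.1502  0.033 ] -0.274299820310841 0.6182513030442062
cl [ 0.6341 -0.2045  0.03  ] -0.32271007898086185 0.5828698416429386
cr [ 0.6216 -0.1416  0.03  ] -0.25862266264597567 0.5827250191762717
w1 [420.2499 338.2788] (41.90317916870117, 52.8137321472168) [0.6014 0.1115 0.009 ]
[269 132  21  66 629] [array([0.5634, 0.1118]), array([0.4627, 0.1333]), array([0.4662, 0.1485]), array([0.5674, 0.1282])] [0.5132 0.1305 0.015 ]
w2 [657.366  375.3852] (56.54857635498047, 63.77482986450195) [0.5886 0.1081 0.009 ]
[430 172  48  61 857] [array([0.5591, 0.1052]), array([0.4581, 0.1287]), array([0.4669, 0.1524]), array([0.5694, 0.1303])] [0.5107 0.1312 0.015 ]
```

The hole is within about 0.5 mm of the nose line, so the carriage stays. Now to the loupe.

Call:
move_arm(
  increments="0.01 0.1 0 0 0 -0.004 1; 0.03 0.22 0 0 0 -0.008 1; 0.05 0.35 0 0 0 -0.012 1; 0.07 0.48 0 0 0 -0.016 1; 0.08 0.61 0 0 0 -0.02 1; 0.1 0.74 0 0 0 -0.024 1; 0.11 0.87 0 0 0 -0.028 1; 0.12 1 0 0 0 -0.032 1",
)

```text
time: 15.3
tcp_pos: [0.507, -0.0887, 0.2256]
ee_rot: [-0.001, -0.046, 0.999, 0.0]
force: [0.4, 0.4, 1.0]
width: 1.001
grip_force: 0.0
```

Call:
move_arm(
  increments="0.01 0.125 0 0 0 -0.004 1; 0.03 0.25 0 0 0 -0.008 1; 0.05 0.375 0 0 0 -0.012 1; 0.07 0.5 0 0 0 -0.016 1; 0.08 0.625 0 0 0 -0.02 1; 0.1 0.75 0 0 0 -0.024 1; 0.11 0.875 0 0 0 -0.028 1; 0.12 1 0 0 0 -0.032 1",
)

```text
time: 16.1
tcp_pos: [0.519, 0.0112, 0.2256]
ee_rot: [-0.001, 0.004, 1.0, 0.0]
force: [-1.0, 0.7, -0.0]
width: 0.999
grip_force: 0.0
```

Call:
move_arm(
  increments="0.01 0.125 0 0 0 -0.004 1; 0.03 0.25 0 0 0 -0.008 1; 0.05 0.375 -0.05 0 0 -0.012 1; 0.07 0.5 -0.1 0 0 -0.016 1; 0.08 0.625 -0.15 0 0 -0.02 1; 0.1 0.75 -0.2 0 0 -0.024 1; 0.11 0.875 -0.25 0 0 -0.028 1; 0.12 1 -0.3 0 0 -0.032 1",
)

```text
time: 16.9
tcp_pos: [0.5309, 0.1111, 0.1954]
ee_rot: [-0.001, 0.054, 0.999, -0.0]
force: [-0.7, 0.2, 0.5]
width: 1.0
grip_force: 0.0
```

Call:
move_arm(
  increments="0 0.06 -0.1 0 0 -0.008 1; 0 0.12 -0.2 0 0 -0.016 1; 0 0.17 -0.3 0 0 -0.024 1; 0 0.17 -0.4 0 0 -0.032 1; 0 0.17 -0.5 0 0 -0.032 1; 0 0.17 -0.58 0 0 -0.032 1; 0 0.17 -0.6 0 0 -0.032 1; 0 0.17 -0.6 0 0 -0.032 1",
)

```text
time: 17.7
tcp_pos: [0.5311, 0.1273, 0.1359]
ee_rot: [-0.0, 0.104, 0.995, -0.0]
force: [-0.3, 0.0, 0.5]
width: 1.004
grip_force: 0.0
```

```bash
python3 look.py w6 lens loupe
```

```text
17.75 [0.5314 0.1274 0.1364] [ 0.0001  0.104   0.9946 -0.    ] [ 0.4762 -1.0823 -0.226 ] cam [0.4583 0.1429 0.2621] fwd [ 0.2883 -0.0607 -0.9556]
lens 0.74 405 374 [0.5837 0.1156 0.0121]
```

View pics/w6.png

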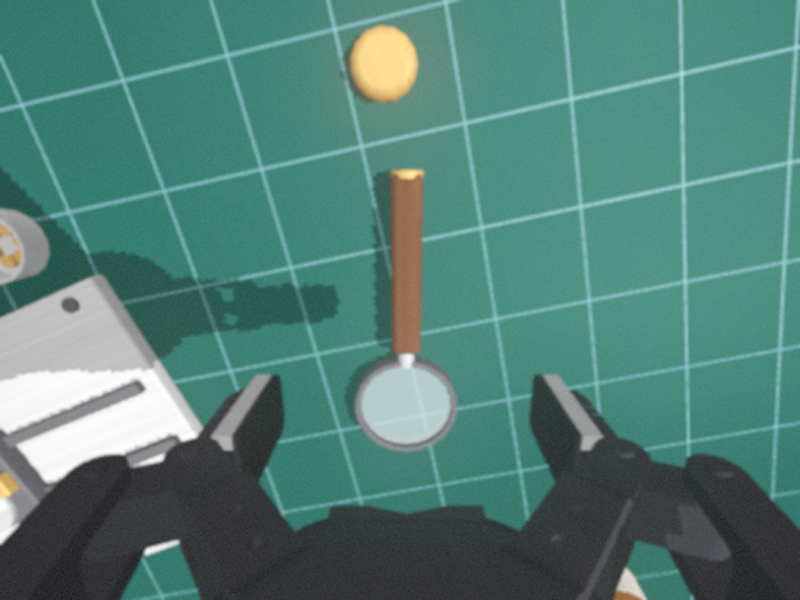

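Lens rim spans 354–457 × 354–451, handle runs vertically at column 407, midway between the jaws.

Run:
```python
from hole import *
z=np.load("w6.npz",allow_pickle=True); w=(z["c"][0],z["R"],z["t"]); s=.64
for z_ in(.009,.015): 
  for p in ((354,402),(457,402),(405.5,354),(405.5,451)): print(z_,atz(w,p[0]*s,p[1]*s,z_)[:2])
E_=[]
for p,zz in (((391,171),.021),((424,171),.021),((393,353),.021),((420,353),.021)):
  q=atz(w,p[0]*s,p[1]*s,zz)[:2];E_.append(q);print(q)
E_=np.array(E_);a=(E_[0]+E_[1])/2;b=(E_[2]+E_[3])/2;d=b-a;print(np.linalg.norm(d),np.degrees(np.arctan2(d[1],d[0])),a,b,"origin",a+d/np.linalg.norm(d)*.075,b-d/np.linalg.norm(d)*.035)
w1=np.load("w1.npz",allow_pickle=True); w1=(w1["c"][0],w1["R"],w1["t"])
print(tri([ray(w,407*s,171*s),ray(w1,446*s,201*s)]),tri([ray(w,406.5*s,353*s),ray(w1,427*s,309*s)]))
```

```text
0.009 [0.5986 0.0773]
0.009 [0.613  0.1453]
0.009 [0.5713 0.1186]
0.009 [0.6439 0.1033]
0.015 [0.5953 0.0788]
0.015 [0.6093 0.1453]
0.015 [0.5686 0.1192]
0.015 [0.6395 0.1042]
[0.458  0.1345]
[0.4617 0.1521]
[0.5636 0.1123]
[0.5671 0.1287]
0.10793836899719611 -12.190362199261353 [0.4599 0.1433] [0.5654 0.1205] origin [0.5332 0.1275] [0.5312 0.1279]
[0.4603 0.1427 0.0143] [0.5667 0.1199 0.0172]
```

Call:
move_arm(
  increments="0.015 0 -0.12 0 0 0 0.8; 0.015 0 -0.24 0 0 0 0.6; 0.015 0 -0.36 0 0 0 0.5; 0.015 0 -0.48 0 0 0 0.5; 0.015 0 -0.6 0 0 0 0.5; 0.015 0 -0.7 0 0 0 0.5; 0.015 0 -0.8 0 0 0 0.5; 0.015 0 -0.85 0 0 0 0.5",
)

```text
time: 18.65
tcp_pos: [0.5322, 0.1275, 0.05]
ee_rot: [-0.001, 0.104, 0.995, -0.0]
force: [0.3, -0.3, -0.4]
width: 0.498
grip_force: 0.0
```

Call:
move_arm(
  increments="0 0 -0.06 0 0 0 0.5; 0 0 -0.12 0 0 0 0.5; 0 0 -0.17 0 0 0 0.5; 0 0 -0.22 0 0 0 0.5; 0 0 -0.25 0 0 0 0.5; 0 0 -0.275 0 0 0 0.5; 0 0 -0.275 0 0 0 0.5; 0 0 -0.275 0 0 0 0.5",
)

```text
time: 19.45
tcp_pos: [0.5328, 0.1276, 0.0239]
ee_rot: [0.0, 0.104, 0.995, 0.0]
force: [0.6, 0.8, -0.2]
width: 0.502
grip_force: 0.0
```

Call:
move_arm(
  increments="0 0 0 0 0 0 0.35; 0 0 0 0 0 0 0.25; 0 0 0 0 0 0 0.15; 0 0 0 0 0 0 0; 0 0 0 0 0 0 0; 0 0 0 0 0 0 0; 0 0 0 0 0 0 0; 0 0 0 0 0 0 0",
)

```text
time: 20.25
tcp_pos: [0.5331, 0.1276, 0.0243]
ee_rot: [0.0, 0.104, 0.995, 0.0]
force: [-1.2, -0.4, 4.6]
width: 0.19
grip_force: 61.8
```

Held (opening 0.19, 62 N). Lifting and carrying to a spot 100 mm before the goal.

Call:
move_arm(
  increments="0 0 0.06 0 0 0 0; 0 0 0.16 0 0 0 0; 0 0 0.28 0 0 0 0; 0 -0.02 0.42 0 0 0 0; -0.01 -0.05 0.56 0 0 0 0; -0.01 -0.1 0.7 0 0 0 0; -0.02 -0.16 0.85 0 0 0 0; -0.03 -0.22 1 0 0 0 0",
)

```text
time: 21.05
tcp_pos: [0.5297, 0.105, 0.1253]
ee_rot: [0.0, 0.104, 0.995, -0.0]
force: [0.7, -0.1, -1.9]
width: 0.188
grip_force: 61.1
```

Call:
move_arm(
  increments="-0.01 -0.09 0.1 0 0 0.007 0; -0.03 -0.2 0.2 0 0 0.014 0; -0.04 -0.33 0.3 0 0 0.022 0; -0.05 -0.46 0.36 0 0 0.03 0; -0.07 -0.6 0.4 0 0 0.04 0; -0.08 -0.73 0.41 0 0 0.048 0; -0.09 -0.86 0.41 0 0 0.057 0; -0.11 -1 0.41 0 0 0.065 0",
)

```text
time: 21.85
tcp_pos: [0.5186, 0.0047, 0.1658]
ee_rot: [0.0, 0.002, 1.0, -0.0]
force: [1.7, 0.5, -2.3]
width: 0.193
grip_force: 61.1
```

Call:
move_arm(
  increments="-0.01 -0.13 0 0 0 0.008 0; -0.03 -0.27 0 0 0 0.016 0; -0.04 -0.4 0 0 0 0.024 0; -0.05 -0.55 0 0 0 0.032 0; -0.07 -0.7 0 0 0 0.04 0; -0.08 -0.83 0 0 0 0.048 0; -0.1 -0.94 0 0 0 0.056 0; -0.11 -1 0 0 0 0.064 0",
)

```text
time: 22.65
tcp_pos: [0.5074, -0.0957, 0.1657]
ee_rot: [0.0, -0.098, 0.995, -0.0]
force: [0.2, -0.2, -0.9]
width: 0.192
grip_force: 61.0
```

Run:
```python
from hole import *
print(ctrl.get_obs()["tcp_pos"],ctrl.get_obs()["ee_rot"])
s=capture("scene")[0]; t=capture("top")[0]; np.savez("st7",s=s,t=t)
for n in("scene","top"):
  for l in("mark_tip","lens"): print(n,l,[(np.round(np.array(b["at"])*[512,384],1),b["p"]) for b in boxes_of(n,l)[:2]])
a=cv2.resize(s[230:305,215:290,::-1],(400,400),interpolation=cv2.INTER_CUBIC)
b=cv2.resize(t[115:190,310:385,::-1],(400,400),interpolation=cv2.INTER_CUBIC)
c=cv2.resize(s[150:300,150:350,::-1],(266,200)); d=cv2.resize(t[90:240,220:420,::-1],(266,200))
cv2.imwrite("pics/c7.png",np.vstack([np.hstack([a,b]),np.hstack([c,d,np.zeros((200,268,3),np.uint8)])]))
```

```text
[ 0.5074 -0.0957  0.1657] [ 0.0002 -0.0983  0.9952 -0.0002]
scene mark_tip [(array([217. , 271.7]), 0.74), (array([254.2, 267. ]), 0.49)]
scene lens [(array([235. , 196.3]), 0.58)]
top mark_tip [(array([335.9, 141.5]), 0.52)]
top lens [(array([286.4, 188.3]), 0.76), (array([339.3, 176.2]), 0.44)]
```

View pics/c7.png

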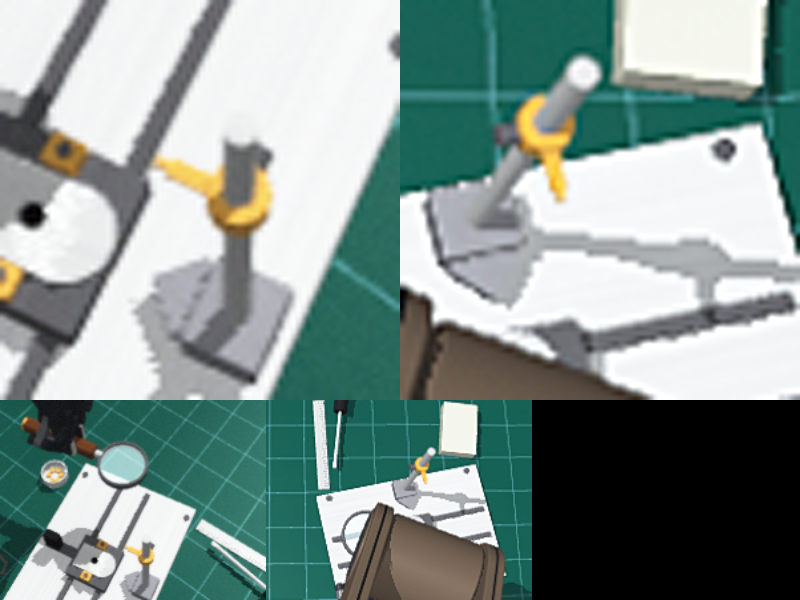

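Tip at scene crop (157,163) and top-right crop (559,200); the loupe is held level-looking in the small view.

Run:
```python
from hole import *
from scipy.optimize import least_squares
cs,ct=cam("scene"),cam("top"); k=.1875
ps=np.array([215+157*k,230+163*k])-.4; pt=np.array([310+159*k,115+200*k])-.4
print(ps,pt,tri([ray(cs,*ps),ray(ct,*pt)]))
X=np.array([.9813,.1925])
xy=X*(.5555+.053)+y*-.2902; print("tip xy from geometry",xy)
for c,p in((cs,ps),(ct,pt)):
    r=least_squares(lambda z:proj(c,[*xy,z[0]])-p,[.15]); print(r.x,r.fun)
z=np.load("w2.npz",allow_pickle=True); w=(z["c"][0],z["R"],z["t"]); p=np.array([393,477])*.64
r=least_squares(lambda z:proj(w,[*xy,z[0]])-p,[.15]); print("w2",r.x,r.fun)
z=np.load("w5.npz",allow_pickle=True); w=(z["c"][0],z["R"],z["t"])
print("w5 tip at",[proj(w,[*xy,h]) for h in(.14,.15)])
# rim fit in scene: project a level rim circle of predicted lens and refine
im=np.load("st7.npz")["s"]; o=ctrl.get_obs(); q=o["ee_rot"]; a=2*np.arctan2(q[2],q[1])-np.pi; print("handle yaw",np.degrees(a))
L=o["tcp_pos"]+np.array([.075*np.cos(a),.075*np.sin(a),-.0153]); print("lens pred",L,proj(cs,L))
x=im[130:250,170:300,::-1].copy(); x=cv2.resize(x,None,fx=5,fy=5,interpolation=cv2.INTER_CUBIC)
for h in(-.006,.006):
    pts=np.array([(proj(cs,L+[.034*np.cos(t),.034*np.sin(t),h])-[170,130])*5+2 for t in np.linspace(0,6.28,60)])
    cv2.polylines(x,[np.int32(pts)],True,(0,0,255),1)
cv2.imwrite("pics/c8.png",x)
```

```text
[244.0375 260.1625] [339.4125 152.1   ] [ 0.6529 -0.1679  0.15  ]
tip xy from geometry [ 0.653  -0.1676]
[0.1496] [ 0.3144 -0.0247]
[0.1503] [-0.0109 -0.0095]
w2 [0.1554] [-0.1661 -0.007 ]
w5 tip at [array([252.0564, 348.0504]), array([251.7464, 356.7898])]
handle yaw 11.281319290357121
lens pred [ 0.5812 -0.0795  0.1498] [242.1395 198.3599]
```

View pics/c8.png

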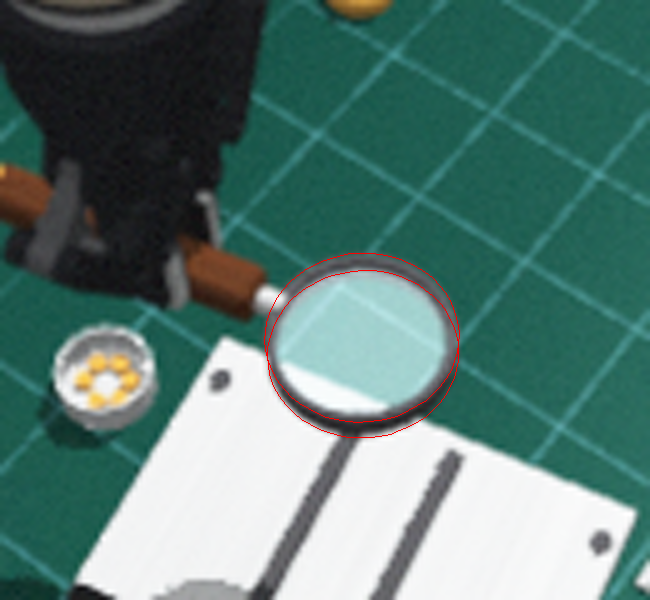

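The predicted level rim overlays the actual one within a pixel, and the lens height matches the tip (0.150 m). Final approach along the bed's y.

Call:
move_arm(
  increments="0.016 -0.08 0 0 0 0 0; 0.036 -0.18 0 0 0 0 0; 0.06 -0.3 0 0 0 0 0; 0.086 -0.43 0 0 0 0 0; 0.114 -0.57 0 0 0 0 0; 0.14 -0.7 0 0 0 0 0; 0.166 -0.83 0 0 0 0 0; 0.182 -0.92 0 0 0 0 0",
)

```text
time: 23.75
tcp_pos: [0.5262, -0.1879, 0.1648]
ee_rot: [0.0, -0.098, 0.995, -0.0]
force: [0.5, -0.1, -1.2]
width: 0.192
grip_force: 61.0
```

Call:
move_arm(
  increments="0.008 -0.035 0 0 0 0 0; 0.012 -0.055 0 0 0 0 0; 0.014 -0.065 0 0 0 0 0; 0.014 -0.065 0 0 0 0 0; 0.014 -0.065 0 0 0 0 0; 0.014 -0.065 0 0 0 0 0; 0.014 -0.065 0 0 0 0 0; 0.014 -0.065 0 0 0 0 0",
)

```text
time: 24.55
tcp_pos: [0.5273, -0.1927, 0.1649]
ee_rot: [0.0, -0.098, 0.995, 0.0]
force: [0.4, -0.1, -2.3]
width: 0.188
grip_force: 61.0
```

Run:
```python
from hole import *
cs=cam("scene"); im=capture("scene")[0]; o=ctrl.get_obs(); q=o["ee_rot"]; a=2*np.arctan2(q[2],q[1])-np.pi
L=o["tcp_pos"]+np.array([.075*np.cos(a),.075*np.sin(a),-.0153]); print(o["time"],o["tcp_pos"],np.degrees(a),q,"lens pred",L,o["force"],o["grip_force"])
x=cv2.resize(im[190:310,170:300,::-1],None,fx=5,fy=5,interpolation=cv2.INTER_CUBIC); P=lambda p:(proj(cs,p)-[170,190])*5+2
for h in(-.006,.006):
    cv2.polylines(x,[np.int32([P(L+[.034*np.cos(t),.034*np.sin(t),h]) for t in np.linspace(0,6.28,60)])],True,(0,0,255),1)
cv2.circle(x,np.int32(P([.6008,-.178,.033])),8,(0,255,0),1)
cv2.imwrite("pics/c9.png",x)
```

```text
24.6 [ 0.5273 -0.1928  0.1648] 11.299903948069849 [ 0.     -0.0985  0.9951  0.    ] lens pred [ 0.6009 -0.1781  0.1495] [-0.3693  0.9121 -1.2874] 61.03948473930359
```

View pics/c9.png

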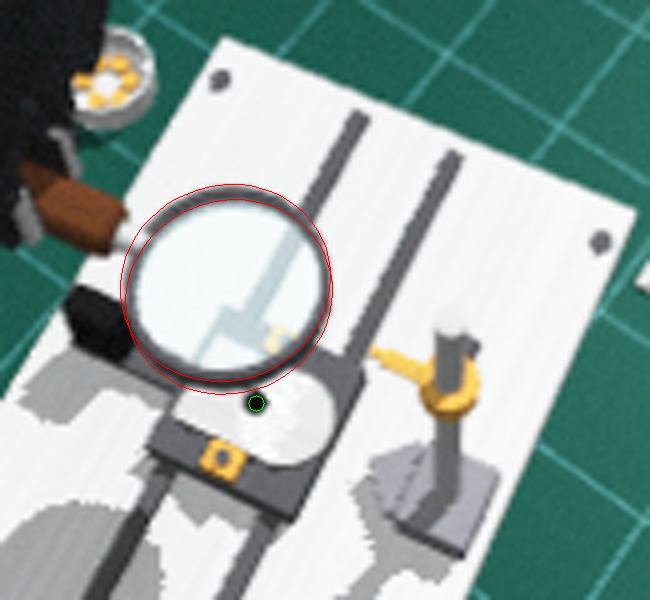

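The rim matches its predicted place over the hole (green circle on the dark disc at (256,403)), about 19 mm clear of the pointer. Handing in.

```bash
python3 -c "
from workcell import ctrl
print(ctrl.close_job())"
```

```text
the job is handed in; nothing more can be done
None
```

The job is handed in at about 24.6 s: the hole is within about 0.5 mm of the gauge nose's line, and the arm is holding the loupe level with its lens centred over the hole at the pointer's height (about 0.150 m), by my camera measurements (calibration good to about 2 mm).

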